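# Hang the carrier on the cornice rail and lock it in

## Task

Hook the small steel tray carrier onto the brass rail in the open gap beside the cornice, grip block towards the robot, and slide it along under the cornice until it hangs centred under the mark (the brass clip with the pointed finial). Then turn the keeper arm a quarter turn to its closed stop over the gap, so that the carrier cannot come off. Leave the carrier hanging freely and still, leave the mark clip where it is, and do not knock over or push aside the other things on the shelf.

Things in the scene. Friction and masses are not known exactly. Their poses are not given: they have to be found in the camera images.
- carrier: small open steel tray, 60 x 44 x 22 mm, hung from an upright steel strap (32 mm wide, 4 mm thick, at x = -18 mm) with a hook on top; 127 mm high, 0.2 kg; starts standing on its tray. Origin on the underside straight below the hook seat; the tray spans x -22 to +38 mm, y +-22 mm. z up; -x is its front with the dark wooden grip block, which faces the robot's side when hung.
- hook_seat (a point): on the carrier, 115 mm above its origin: the rail's axis lies here when it hangs. The hook is a roof open downwards, 33 mm wide inside at its mouth, narrowing to the seat; its top is 12 mm above this point, its tip hangs at x = +20 mm down to 20 mm below this point. Axes as the carrier's.
- carrier_grip (a point): centre of the carrier's dark wooden grip block, at x -29, y 0, z 65 mm in the carrier's frame (50 mm below hook_seat). The block is 18 mm along x, 30 mm along y (pinch it across y), 38 mm high.
- rail_unit: fixed white unit: brass rail, 12 mm diameter, along its y axis, 190 mm above the table, between posts at y = -206 mm and +220 mm (this one 20 mm square, 202 mm high). A white cornice strip covers the rail from the first post to y = +60 mm: underside 220 mm, top 248 mm above the table, edges at x = -22 and +31 mm. Origin on the table under the rail; x away from the robot, z up.
- gap_mid (a point): point on the rail's axis in the middle of the open gap (unit's y = 77 to 210 mm), the only place to hook on. Under the cornice the hook slides but cannot be lifted, and a gripper on the grip block must lean back 30 to 45 deg from vertical, its body in front of the cornice. Axes as the unit's.
- mark_point (a point): point on the rail's axis exactly below the mark, a 12 mm wide brass clip on the cornice with a pointed finial standing on top (tip 91 mm above the rail's axis; the clip's front is 25 mm in front of that axis). Axes as the unit's (y along the rail). Not to be moved.
- keeper (a joint): quarter-turn keeper: flat brass arm, 106 mm long, 10 mm wide, on an upright pin at the cornice's left end, turning level 40 mm above the rail's axis. 0 rad = closed stop, arm along the rail (+y) over the gap; 1.571 = open stop, arm pointing away from the robot (+x). Closes counter-clockwise seen from above; stays where left (0.12 N m).
- keeper_pivot (a point): on the keeper's vertical hinge axis, at the arm's mid height (230 mm above the table).
- keeper_grip (a point): on the keeper's upright dark wooden tab, 66 mm from the hinge axis, 28 mm above the arm's mid height. The tab is 10 mm thick across the arm, 24 mm along it; its top is 13 mm above this point, the arm's top 23 mm below it.
- decanter: empty glass flask-shaped decanter, 124 mm wide, 190 mm high; bystander. Origin under its centre.
- bowl: sage green ceramic bowl, 120 mm wide, 55 mm high; bystander. Origin under its centre.
- coasters: stack of round cork coasters, 92 mm wide, 20 mm high; bystander. Origin under its centre.
- pipette_stand: steel stand with a short glass pipette, foot 70 mm wide, 193 mm high; bystander. Origin under its centre.
- jigger: steel hourglass measure, 44 mm wide, 75 mm high; bystander. Origin under its centre.
Mind the look-alikes: they are no part of the job. Leave any blue or green look-alike of the carrier alone.

How it is judged:
By the outcome, as a careful person would: the job done as asked, in the order asked, and still so for the second after the job is handed in, with the robot touching nothing.
It also fails if it takes over 72 s, if anything falls off the work surface, if the arm or the gripper's body presses on something with over 40 N, if the wrist force passes 120 N, or if a joint passes its speed limit or range.

## Robot

A 7-joint arm with a two-finger parallel gripper is mounted at the origin on the work surface. World frame = base frame: x ahead of the robot, y to its left, z up, the work surface at z = 0. Lengths are in m, angles in rad, forces in N, time in s.
With the tool pointing down it reaches from about 0.425 to 0.8 m from the base axis. Payload 8.3 kg.
Tool frame: the origin (TCP) lies on the centre line of the jaws, within the pads' length; the fingertips stand 8 mm ahead of it and the grasp point (between the pads) lies 11 mm behind it; z points along the fingers, y is the line along which they close (so a half turn about z gives the same grasp; the last joint's range is limited). The gripper opens to 85 mm and grips with 20 to 120 N. Pads are 22 mm wide; open, the fingers measure 114 mm over their backs; the gripper's body (76 mm by 85 mm) begins 54 mm behind the grasp point. The pads swing forward as they close: fully open they stand 13 mm farther back than shut.
Start: joints at [1.142, 0.383, 0.016, 1.37, -0.006, 1.388, -0.046], TCP at [0.224, -0.584, 0.239] pointing down, gripper open.
Joint ranges: [-2.95, 2.95], [-0.25, 2.06], [-1.52, 1.56], [0.18, 2.33], [-1.44, 4.58], [0.02, 2.06], [-3.01, 3.01]. Speed limits (rad/s): [2.39, 2.39, 3.01, 3.01, 3.14, 3.14, 3.14].

## Interface

Orientations are given as a unit quaternion [w, x, y, z].
In Python, from workcell import ctrl gives the robot as it stands. The module is installed in compiled form; this text tells all that it offers. Calls block until the motion is done:
- ctrl.goto(position, orientation): joint-space move of the TCP to a pose.
- ctrl.move_linear(position, rot=None, feed=0.15, contact_N=None): straight line of the TCP; rot=None keeps the orientation; feed is the mean speed in m/s. With contact_N (N) it stops when the force on the tool has changed by that much, and returns True; else False.
- ctrl.goto_joints(angles): joint-space move.
- ctrl.ungrasp() and ctrl.grab(grasp_force=None): open the fingers fully, or close them until they stop; grasp_force is the grip in N (None keeps the last).
- ctrl.dwell(seconds).
- ctrl.ik(position, orientation): joint angles nearest the present ones, or None.
- ctrl.read_state(): the state.
- ctrl.camera(name): name is "scene" or "side" or "wrist"; returns a dict with "img" (480x640x3 uint8, blue, green, red), "z_map" (480x640 float32, m along the optical axis (not along the pixel's ray), 0 where there is no reading), "fx", "fy", "cx", "cy" (pixels), "world_to_cam" (4x4, takes a point from world to camera coordinates). Camera axes: x right, y up, looking along -z (the intrinsics and any distortion apply to the point x, -y, -z); pixel columns grow to the right and rows downward; lengths in m; the calibration is good to about 2 mm. A picture is of the moment at which its call begins.
A pose or a line that the arm cannot do raises ctrl.MotionError and nothing moves.
- ctrl.finish_job(): hands the job in; it is judged then, once.
The state is a dict: "time": time; "q": joint angles; "qd": joint speeds; "joint_torque": joint torques, N m; "ee_pos": TCP position; "eef_rot": TCP orientation; "wrist_force": force on the tool from outside, world axes, zero at the start; "moment": the same for the moment, N m; "width": opening from 0.0 (shut) to 1.0 (fully open); "grasp_force": force on a finger pad.
Only numpy, scipy, OpenCV 4.12 (cv2) and the standard library are available. Lean on these libraries where they do the work, as an engineer would, in place of code of your own. Each camera call takes 0.05 s, during which the arm holds its last target. There are 200 camera calls.

## Working session

There is one attempt and no reset: what is moved stays moved. The work goes in short steps, each a Python script; the robot and the scene stay as the last script left them, time stands still between calls to the robot, and variables do not carry over. Pictures are saved under pics/ and viewed, at most 12 in all, crops included, and the job is handed in when it is done.

```bash
mkdir -p pics
cat > h.py <<'E'
import numpy as np, cv2, pickle
from workcell import ctrl
def shot(n):
    c=ctrl.camera(n); return c
def px2w(c,u,v,z=None):
    if z is None:
        p=c["z_map"][int(v)-1:int(v)+2,int(u)-1:int(u)+2]; p=p[p>0]; z=float(np.median(p)) if len(p) else 0
    P=np.array([(u-c["cx"])/c["fx"]*z,-(v-c["cy"])/c["fy"]*z,-z,1])
    return (np.linalg.inv(c["world_to_cam"])@P)[:3]
def w2px(c,p):
    q=c["world_to_cam"]@np.r_[p,1]; return c["cx"]+c["fx"]*q[0]/-q[2], c["cy"]-c["fy"]*q[1]/-q[2]
def cloud(c):
    v,u=np.mgrid[0:480,0:640]; z=c["z_map"]
    P=np.stack([(u-c["cx"])/c["fx"]*z,-(v-c["cy"])/c["fy"]*z,-z,np.ones_like(z)],-1)
    W=(P@np.linalg.inv(c["world_to_cam"]).T)[...,:3]; W[z==0]=np.nan
    return W
E
python3 - <<'E'
from h import *
for n in("scene","side"):
    c=shot(n); pickle.dump(c,open(n+"0.pkl","wb")); cv2.imwrite(f"pics/{n}0.png",c["img"])
    print(n,c["fx"],c["fy"],c["cx"],c["cy"],c.keys(),np.linalg.inv(c["world_to_cam"]).round(3).tolist())
s=ctrl.read_state();print(s)
E
```

```text
scene 539.6610670000433 539.6610670000433 316.63783392019417 239.86871812256751 dict_keys(['img', 'z_map', 'fx', 'fy', 'cx', 'cy', 'world_to_cam']) [[-0.73, -0.518, 0.445, 1.156], [0.683, -0.563, 0.465, 0.52], [0.01, 0.644, 0.765, 1.124], [0.0, 0.0, 0.0, 1.0]]
side 537.11964364774 537.11964364774 327.4142531466456 249.23427671259793 dict_keys(['img', 'z_map', 'fx', 'fy', 'cx', 'cy', 'world_to_cam']) [[0.762, 0.396, -0.513, -0.165], [-0.647, 0.435, -0.626, -0.944], [-0.024, 0.809, 0.587, 0.999], [0.0, 0.0, 0.0, 1.0]]
{'time': 0.1, 'q': array([ 1.14211261,  0.38418231,  0.01638212,  1.37105616, -0.00630022,
        1.38819387, -0.04651897]), 'qd': array([ 0.00042609, -0.00321566, -0.00060266, -0.00237415, -0.00095561,
        0.00165716,  0.00126251]), 'joint_torque': array([ 3.66602399e-03, -6.29123640e+01,  8.47911760e-01, -3.72751629e+01,
        1.69182604e-02,  1.04288338e-02,  3.90534240e-05]), 'ee_pos': array([ 0.22342455, -0.58322811,  0.23835809]), 'eef_rot': array([-8.77421843e-04,  9.83318021e-01,  1.81892463e-01, -1.77385360e-04]), 'wrist_force': array([ 1.20960824,  0.23939129, -0.89415179]), 'moment': array([-0.03349477, -0.03689097,  0.00156598]), 'grasp_force': 0.0, 'width': 0.997320830511105}
```

View pics/scene0.png

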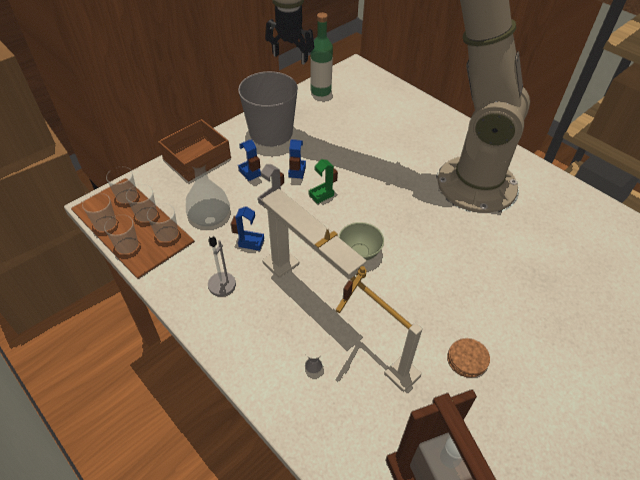

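View pics/side0.png

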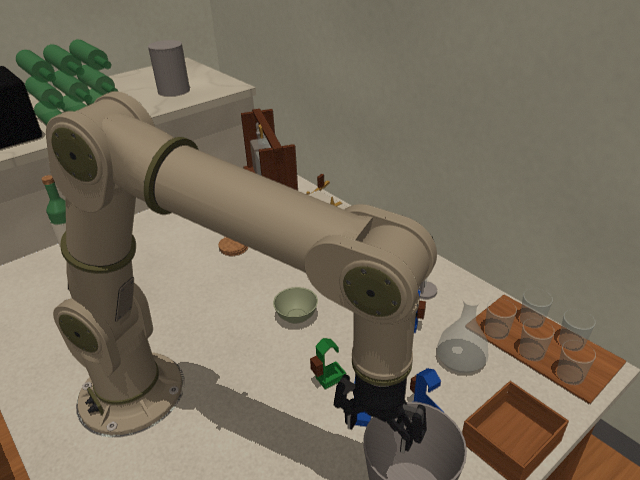

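The scene view shows the rail unit: cornice from (265,195) to (360,270), keeper at (352,288) and open, and the gap running to a post at (412,335). Carrier-like things: blue at (250,160), (296,160) and (247,230), green at (322,180), and a grey one at (272,180) partly behind the cornice. The grey one fits "steel", so I'll enlarge to confirm.

Run:
```python
from h import *
c=pickle.load(open("scene0.pkl","rb"))
im=c["img"]
a=cv2.resize(im[130:280,225:375],None,fx=4,fy=4,interpolation=cv2.INTER_CUBIC)
cv2.imwrite("pics/cropA.png",a)
a=cv2.resize(im[225:395,300:440],None,fx=3.5,fy=3.5,interpolation=cv2.INTER_CUBIC)
cv2.imwrite("pics/cropB.png",a)
W=cloud(c)
m=(abs(W[...,2]-.248)<.006); m[:, :255]=0; m[:,375:]=0; m[:185]=0;m[280:]=0
P=W[m]; print(len(P)); r=cv2.minAreaRect(P[:,:2].astype(np.float32)); print(r, cv2.boxPoints(r), np.median(P[:,2]))
```

```text
2496
((0.6309559941291809, -0.0404931902885437), (0.2978575825691223, 0.05868059769272804), 89.34629821777344) [[ 0.5999184  -0.18907754]
 [ 0.65859526 -0.18974702]
 [ 0.66199356  0.10809116]
 [ 0.6033167   0.10876064]] 0.2482848113678826
```

View pics/cropA.png

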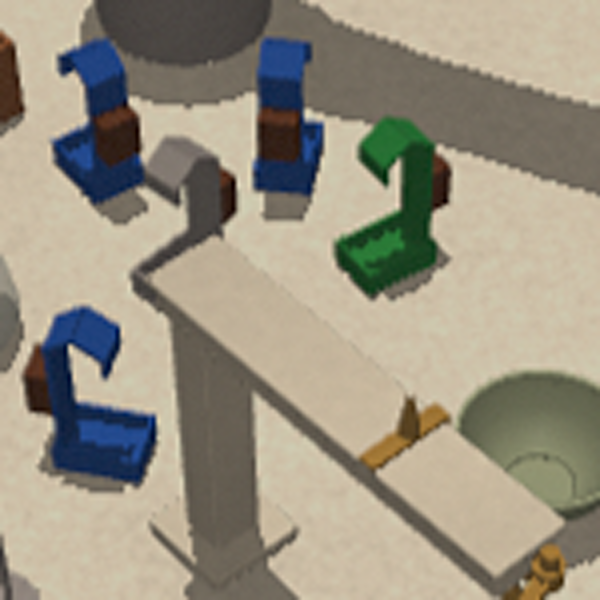

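View pics/cropB.png

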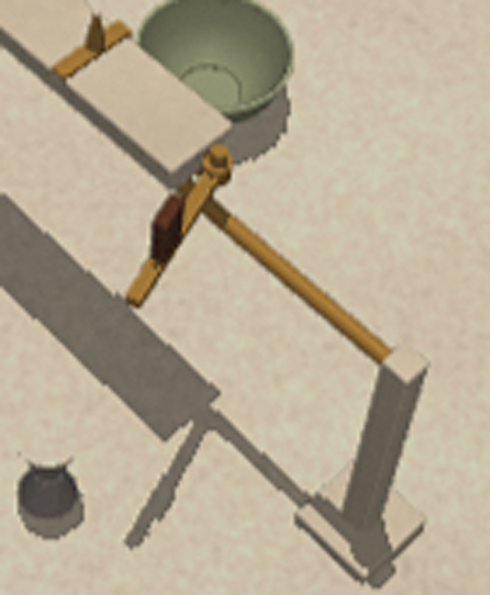

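Crop A confirms it. The grey steel carrier is at crop (185,160), scene (272,170), with its brown block at crop (228,195) facing the robot. All the others are blue or green. The clip finial tip is at crop A (410,397), and the keeper is open with its pivot at crop B (217,158). Next I'll turn these into positions.

```bash
cat >> h.py <<'E'
def ray(c,u,v,h):
    o=np.linalg.inv(c["world_to_cam"])[:3,3]; d=px2w(c,u,v,1.0)-o
    return o+d*(h-o[2])/d[2]
E
python3 - <<'E'
from h import *
np.set_printoptions(precision=4,suppress=True)
c=pickle.load(open("scene0.pkl","rb"))
A=lambda x,y:(225+x/4-.4,130+y/4-.4)
B=lambda x,y:(300+x/3.5-.4,225+y/3.5-.4)
for n,p,h in [("c+x?",A(565,522),.248),("c2",A(492,585),.248),("far1",A(218,237),.248),("far2",A(137,275),.248),
 ("finial",A(410,396),.281),("clipL",A(362,460),.252),("clipR",A(447,410),.252),
 ("p1",B(383,365),.202),("p2",B(405,345),.202),("p3",B(428,370),.202),("p4",B(405,385),.202),
 ("pivot",B(217,150),.247),("armtip",B(133,298),.233)]: print(n,ray(c,*p,h)[:2])
W=cloud(c); im=c["img"].astype(int)
sub=np.s_[160:198,258:286]
P=W[sub].reshape(-1,3);C=im[sub].reshape(-1,3)
k=(P[:,2]>.02)&(P[:,2]<.135)
P=P[k];C=C[k]
br=(C[:,2]-C[:,0]>25)&(C.sum(1)<220)
st=(C.max(1)-C.min(1)<22)
for n,m in(("brown",br),("steel",st)):
    Q=P[m];print(n,len(Q),Q.min(0),Q.max(0),np.median(Q,0))
Q=P[st&(P[:,2]>.1)]
print(cv2.minAreaRect(Q[:,:2].astype(np.float32)))
Q=P[st&(P[:,2]>.122)];print(len(Q),Q.mean(0),np.linalg.svd(Q[:,:2]-Q[:,:2].mean(0))[2] if len(Q)>2 else 0)
for lo in(.04,.06,.08): 
    Q=P[(st)&(P[:,2]>lo)&(P[:,2]<lo+.02)];
    if len(Q)>4: print(lo,len(Q),cv2.minAreaRect(Q[:,:2].astype(np.float32)))
Q=P[br]; print(cv2.minAreaRect(Q[:,:2].astype(np.float32)))
E
```

```text
c+x? [0.6093 0.0958]
c2 [0.6654 0.0986]
far1 [ 0.6053 -0.1833]
far2 [ 0.6589 -0.1911]
finial [ 0.6289 -0.0002]
clipL [ 0.6602 -0.0029]
clipR [0.6031 0.0025]
p1 [0.6425 0.2493]
p2 [0.6234 0.2492]
p3 [0.6264 0.2685]
p4 [0.6432 0.266 ]
pivot [0.6288 0.1025]
armtip [0.7294 0.1357]
brown 36 [ 0.454  -0.4534  0.049 ] [ 0.4691 -0.3503  0.0889] [ 0.4624 -0.3553  0.0718]
steel 341 [ 0.4533 -0.464   0.0204] [ 0.5285 -0.3432  0.1282] [ 0.4782 -0.3626  0.0984]
((0.4946530759334564, -0.3630499839782715), (0.04421233385801315, 0.03582894802093506), 13.353124618530273)
46 [ 0.4933 -0.3606  0.1245] [[-0.0374  0.9993]
 [ 0.9993  0.0374]]
0.04 41 ((0.4734284579753876, -0.3654696047306061), (0.008525704964995384, 0.03449254482984543), 6.496325969696045)
0.06 50 ((0.47337618470191956, -0.36443132162094116), (0.019606469199061394, 0.036635495722293854), 27.53374671936035)
0.08 48 ((0.4905678629875183, -0.3622850477695465), (0.02731250785291195, 0.04839190095663071), 88.41670227050781)
((0.4615561068058014, -0.40194961428642273), (0.01243817899376154, 0.10325753688812256), 1.601772665977478)
```

```bash
cat >> h.py <<'E'
from scipy.spatial.transform import Rotation as R
def quat(th,yaw=0.0,half=False):
    s,c=np.sin(th),np.cos(th)
    M=np.array([[c,0,s],[0,-1,0],[s,0,-c]]).T  # rows->cols: x,y,z
    M=np.column_stack([[c,0,s],[0,-1,0],[s,0,-c]])
    if half: M=M@np.diag([-1,-1,1])
    q=(R.from_euler("z",yaw)*R.from_matrix(M)).as_quat()
    return [q[3],q[0],q[1],q[2]]
E
python3 - <<'E'
from h import *
np.set_printoptions(precision=3,suppress=True)
c=pickle.load(open("scene0.pkl","rb"));W=cloud(c);im=c["img"].astype(int)
b,g,r=im[...,0],im[...,1],im[...,2]
for n,m in(("blue",(b-r>50)),("green",(g-r>40)&(g-b>20)),):
    k,l,s,_=cv2.connectedComponentsWithStats(m.astype(np.uint8))
    for i in range(1,k):
        if s[i,4]>80:
            P=W[l==i]; P=P[np.isfinite(P[:,0])&(P[:,2]<.2)]
            if len(P): print(n,s[i][:4],np.percentile(P,3,0),np.percentile(P,97,0))
for n,p in(("bowl",(361,245)),("jig",(314,366)),("coast",(468,357)),("pip",(222,287)),("dec",(208,205))): print(n,px2w(c,*p))
d=np.radians
g=np.array([.4635,-.363,.065])
for n,p,th in[("pre",g+[-.1,0,.14],35),("grasp",g,35),("lift",g+[0,0,.13],35),("mid",[.52,.0,.2],35),("gap",[.595,.18,.185],35),("gaplow",[.595,.18,.14],35),("mark",[.595,0,.14],35),("keep",[.70,.11,.258],0),("keep2",[.63,.17,.258],0),("look",[.40,-.30,.33],20),("look2",[.5,.1,.40],20)]:
    for h in(0,1): print(n,h,ctrl.ik(list(p),quat(d(th),0,h)))
E
```

```text
blue [240 140  16  18] [ 0.459 -0.505  0.087] [ 0.488 -0.467  0.127]
blue [290 140  12  17] [ 0.358 -0.407  0.087] [ 0.389 -0.377  0.127]
blue [289 159  17  19] [ 0.331 -0.412  0.004] [ 0.394 -0.371  0.044]
blue [239 162  22  18] [ 0.456 -0.526  0.004] [ 0.495 -0.464  0.047]
blue [236 207  19  17] [ 0.625 -0.301  0.099] [ 0.664 -0.26   0.127]
blue [239 231  25  19] [ 0.612 -0.303  0.004] [ 0.669 -0.243  0.024]
green [315 160  18  19] [ 0.351 -0.292  0.08 ] [ 0.391 -0.26   0.127]
green [310 183  24  17] [ 0.351 -0.3    0.004] [ 0.406 -0.255  0.025]
bowl [ 0.432 -0.065  0.008]
jig [0.769 0.113 0.018]
coast [0.5   0.335 0.022]
pip [ 0.789 -0.205  0.011]
dec [ 0.677 -0.403  0.076]
pre 0 [ 1.19  -0.022 -0.117  2.076 -0.703  0.899 -0.101]
pre 1 [ 0.529 -0.056  0.532  2.1   -0.664  0.884  3.013]
grasp 0 [ 1.12   0.305 -0.275  2.085 -0.856  0.505  0.013]
grasp 1 [ 1.914  0.696 -1.28   2.057  0.505  0.44   2.022]
lift 0 [ 1.054  0.101 -0.19   1.973 -0.656  0.761 -0.287]
lift 1 [ 0.848  0.093  0.029  1.982 -0.687  0.772  2.878]
mid 0 [ 0.835 -0.248 -0.801  2.221 -0.366  0.503 -1.31 ]
mid 1 [ 0
[... 165 characters left out ...]
low 0 [-1.143  0.149  0.694  2.1    0.446  0.412 -2.416]
gaplow 1 [ 0.283  0.227 -0.856  2.045  0.928  0.58   0.353]
mark 0 [ 0.329  0.075 -0.421  2.15   0.245  0.323 -1.861]
mark 1 [ 0.623  0.101 -0.725  2.139  0.349  0.333  1.196]
keep 0 [ 0.15   0.652 -0.661  1.028  0.382  1.572 -1.974]
keep 1 [ 0.211  0.686 -0.796  1.024  0.47   1.595  1.125]
keep2 0 [ 0.224  0.577 -0.876  1.22   0.433  1.53  -2.153]
keep2 1 [ 0.241  0.589 -0.911  1.22   0.454  1.537  0.976]
look 0 [ 0.924 -0.104 -0.165  1.771 -0.271  1.226 -0.753]
look 1 [ 0.969 -0.103 -0.205  1.769 -0.276  1.227  2.394]
look2 0 [ 0.328 -0.152 -0.566  1.641  0.003  1.29  -1.818]
look2 1 [-0.166 -0.146 -0.148  1.656  0.088  1.298  1.246]
```

Run:
```python
from h import *
np.set_printoptions(precision=4,suppress=True)
q=quat(np.radians(12),0.03)
ctrl.goto([.40,-.365,.33],q)
c=shot("wrist"); pickle.dump(c,open("w1.pkl","wb")); cv2.imwrite("pics/w1.png",c["img"])
s=ctrl.read_state();print(s["time"],s["q"],np.linalg.inv(c["world_to_cam"]))
W=cloud(c);im=c["img"].astype(int)
m=(W[...,0]>.41)&(W[...,0]<.56)&(W[...,1]>-.43)&(W[...,1]<-.31)&(W[...,2]>.004)&(W[...,2]<.135)
P=W[m];C=im[m];print(len(P))
if len(P):
  br=(C[:,2]-C[:,0]>20)&(C[:,2]>1.4*C[:,0])
  for n,Q in(("block",P[br]),("top",P[~br&(P[:,2]>.105)]),("ridge",P[~br&(P[:,2]>.123)]),("tray",P[~br&(P[:,2]<.03)])):
    if len(Q)>5: print(n,len(Q),np.percentile(Q,2,0),np.percentile(Q,98,0),cv2.minAreaRect(Q[:,:2].astype(np.float32)))
```

```text
1.2833 [ 0.8731  0.0721 -0.0981  1.5707 -0.1459  1.3561 -0.7459] [[ 0.0294  0.9921  0.1221  0.4533]
 [-0.9996  0.0291  0.0042 -0.3655]
 [ 0.0006 -0.1222  0.9925  0.4781]
 [ 0.      0.      0.      1.    ]]
2285
block 484 [ 0.4543 -0.3832  0.0816] [ 0.472  -0.3542  0.0854] ((0.4632122218608856, -0.3701435625553131), (0.01742359809577465, 0.032332923263311386), 3.5064003467559814)
top 1555 [ 0.4713 -0.3812  0.1115] [ 0.5123 -0.35    0.126 ] ((0.49178817868232727, -0.36546754837036133), (0.04271714389324188, 0.031979966908693314), 5.818978309631348)
ridge 404 [ 0.4858 -0.3811  0.1231] [ 0.4975 -0.3501  0.1266] ((0.4913043677806854, -0.3655584156513214), (0.013522879220545292, 0.03192131593823433), 6.012173652648926)
tray 221 [ 0.4686 -0.3881  0.0191] [ 0.5306 -0.3414  0.0231] ((0.4995058476924896, -0.36463043093681335), (0.06024229899048805, 0.044060345739126205), 5.731393814086914)
```

View pics/w1.png

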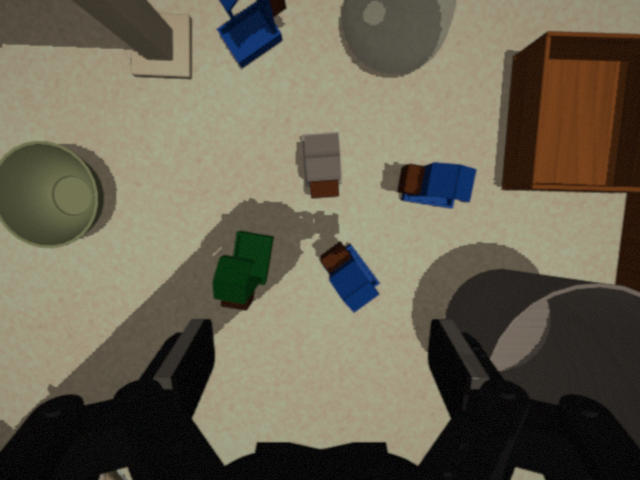

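The wrist view shows the steel carrier's hook at (322,155) and its block at (323,188). The nearest blue look-alike is close by, with its block at (336,258). Carrier yaw is about 0.10 rad. I'll check clearance against the point cloud, then grasp.

```bash
cat >> h.py <<'E'
def M(q): return R.from_quat([q[1],q[2],q[3],q[0]]).as_matrix()
def car_tcp(seat,yaw,th,zc,dx=0.0):
    """TCP for pinching the block: carrier frame x so pad corner clears strap by 1.5mm, height zc above carrier origin"""
    x=-.020-.0015-(.008*np.sin(th)+.011*np.cos(th))+dx
    p=np.array([x,0,zc-.115]); return np.asarray(seat)+R.from_euler("z",yaw).apply(p)
E
python3 - <<'E'
from h import *
np.set_printoptions(precision=4,suppress=True)
c=pickle.load(open("w1.pkl","rb")); W=cloud(c)[:300].reshape(-1,3)
W=W[np.isfinite(W[:,0])&(W[:,2]>.01)]
seat=[.4917,-.3655,.115]; yaw=.101
for th in(8,12,16):
  t=np.radians(th); q=quat(t,yaw); p=car_tcp(seat,yaw,t,.068)
  L=(W-p)@M(q)
  car=(np.hypot(W[:,0]-.4915,W[:,1]+.3655)<.05)
  for n,k in(("carrier",car),("other",~car)):
    b=L[k]; a=b[(b[:,2]<-.055)&(abs(b[:,1])<.055)&(b[:,2]>-.25)]
    a=a[np.abs(a[:,0])<.08]
    f=b[(abs(b[:,1])<.06)&(abs(b[:,1])>.02)&(abs(b[:,0])<.025)&(b[:,2]<.015)]
    print(th,n,p,"body min|x|",np.abs(a[:,0]).min() if len(a) else None,len(f), a[np.abs(a[:,0]).argmin()] if len(a) else "")
  print(ctrl.ik(list(p),q))
E
```

```text
8 carrier [ 0.4584 -0.3689  0.068 ] body min|x| None 0 
8 other [ 0.4584 -0.3689  0.068 ] body min|x| 0.06382760714789236 0 [-0.0638  0.025  -0.0561]
[ 0.7952  0.391  -0.1388  1.7734 -0.0575  0.881  -0.7661]
12 carrier [ 0.4579 -0.3689  0.068 ] body min|x| None 0 
12 other [ 0.4579 -0.3689  0.068 ] body min|x| 0.05743662556069505 0 [-0.0574  0.0235 -0.0569]
[ 0.8277  0.3664 -0.1365  1.8197 -0.1395  0.8175 -0.6777]
16 carrier [ 0.4576 -0.369   0.068 ] body min|x| None 0 
16 other [ 0.4576 -0.369   0.068 ] body min|x| 0.05298372596027727 0 [-0.053   0.0235 -0.0607]
[ 0.8625  0.3462 -0.1356  1.8641 -0.2347  0.7597 -0.5742]
```

Run:
```python
from h import *
np.set_printoptions(precision=4,suppress=True)
seat=[.4917,-.3655,.115]; yaw=.101;t=np.radians(12);q=quat(t,yaw); p=car_tcp(seat,yaw,t,.068)
ctrl.goto(list(p+[0,0,.13]),q)
print(ctrl.move_linear(list(p),feed=.08,contact_N=8))
ctrl.grab(50)
s=ctrl.read_state();print(s["time"],s["width"],s["grasp_force"],s["wrist_force"],s["ee_pos"]-p)
ctrl.move_linear(list(p+[0,0,.17]),feed=.1)
s=ctrl.read_state();print(s["time"],s["width"],s["grasp_force"],s["wrist_force"],s["moment"],s["q"])
c=shot("wrist"); pickle.dump(c,open("w2.pkl","wb"))
W=cloud(c);im=c["img"].astype(int); P=(W-s["ee_pos"])@M(s["eef_rot"])
# steel points near in carrier frame
m=(abs(P[...,0])<.12)&(P[...,0]>.012)&(abs(P[...,1])<.05)&(W[...,2]>.15)
cv2.imwrite("pics/w2.png",c["img"])
Q=(W[m]-s["ee_pos"])@R.from_euler("z",yaw).as_matrix(); print(len(Q))
k=Q[:,2]>Q[:,2].max()-.006; print(Q[:,2].max(),np.percentile(Q[k],[3,97],axis=0)); 
r=cv2.minAreaRect((Q[Q[:,2]>Q[:,2].max()-.018][:,:2]).astype(np.float32));print(r)
print("expected ridge rel TCP", R.from_euler("z",-yaw).apply(np.array(seat)-p)+[0,0,.012])
```

```text
False
4.25 0.34280252701002056 49.879329800605774 [-2.26    0.7932  3.0245] [ 0.     -0.      0.0002]
6.1 0.34102238672620644 49.408130049705505 [ 0.0549  0.5007 -1.8568] [-0.0545  0.3455 -0.0066] [ 0.8285  0.2075 -0.1333  1.6198 -0.1329  1.1738 -0.7272]
33821
0.08320729687517625 [[-0.0007 -0.0221  0.0774]
 [ 0.0014  0.0201  0.0819]]
((0.00031961710192263126, -6.351619958877563e-05), (0.00853408221155405, 0.09991607815027237), 0.11678476631641388)
expected ridge rel TCP [ 0.0339 -0.      0.059 ]
```

View pics/w2.png

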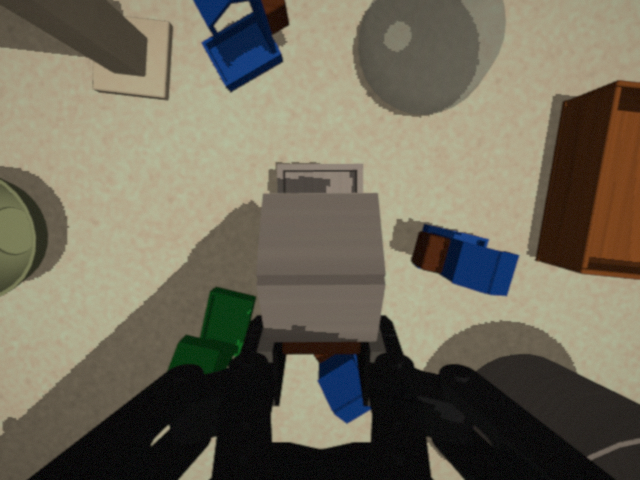

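The carrier is held squarely: hook roof at (320,235), ridge line at row 280, block between the fingers. Next I'll carry it to in front of the gap and measure the carrier-in-hand and rail poses there.

Run:
```python
from h import *
np.set_printoptions(precision=4,suppress=True)
yaw=.101;t=np.radians(12)
s=ctrl.read_state(); p=s["ee_pos"]
c=pickle.load(open("w2.pkl","rb")); W=cloud(c)
Q=(W[192:332,255:388].reshape(-1,3)-p)@R.from_euler("z",yaw).as_matrix()
Q=Q[(Q[:,2]>.03)&(abs(Q[:,1])<.03)]
k=Q[:,2]>Q[:,2].max()-.004;print(len(Q),"ridge",Q[k].mean(0),Q[:,2].max(),"roof",cv2.minAreaRect(Q[:,:2].astype(np.float32)),Q.min(0))
qn=quat(t,-.011)
ctrl.move_linear([p[0],p[1],.27],feed=.15)
ctrl.goto([.49,-.1,.28],quat(t,-.011))
ctrl.goto([.49,.18,.28],quat(t,-.011))
s=ctrl.read_state();print(s["time"],s["q"],s["width"],s["ee_pos"])
c=shot("wrist"); pickle.dump(c,open("w3.pkl","wb")); cv2.imwrite("pics/w3.png",c["img"])
d=shot("scene"); pickle.dump(d,open("s3.pkl","wb"))
p=s["ee_pos"]; W=cloud(c)
Q=(W[192:332,255:388].reshape(-1,3)-p)@R.from_euler("z",-.011).as_matrix()
Q=Q[(Q[:,2]>.03)&(abs(Q[:,1])<.03)]
k=Q[:,2]>Q[:,2].max()-.004;print(len(Q),"ridge",Q[k].mean(0),Q[:,2].max(),cv2.minAreaRect(Q[:,:2].astype(np.float32)))
for n,V in(("w",W),("s",cloud(d))):
  m=(abs(V[...,2]-.192)<.007)&(V[...,0]>.615)&(V[...,0]<.65)&(V[...,1]>.09)&(V[...,1]<.235)
  Q=V[m];print(n,len(Q)); 
  if len(Q)>20:
    for a in np.arange(.09,.235,.02):
      z=Q[(Q[:,1]>a)&(Q[:,1]<a+.02)]
      if len(z)>3: print(round(a,2),len(z),np.median(z,0),z[:,2].max(),z[np.argsort(z[:,2])[-5:],0])
  m=(abs(V[...,2]-.202)<.003)&(V[...,0]>.61)&(V[...,0]<.66)&(V[...,1]>.24)&(V[...,1]<.29)
  if m.sum()>10: print("post",cv2.minAreaRect(V[m][:,:2].astype(np.float32)),np.median(V[m][:,2]))
  m=(abs(V[...,2]-.248)<.003)&(V[...,0]>.59)&(V[...,0]<.68)&(V[...,1]>-.25)&(V[...,1]<.12)
  if m.sum()>10: print("cornice",cv2.minAreaRect(V[m][:,:2].astype(np.float32)))
```

```text
16960 ridge [ 0.0344 -0.0008  0.0564] 0.05910331670881877 roof ((0.03584819287061691, -0.0008977018296718597), (0.03923625871539116, 0.03241433948278427), 0.006238860078155994) [ 0.0162 -0.0171  0.0409]
8.65 [ 0.2658  0.0356 -0.7499  1.7267  0.1321  1.2074 -2.1022] 0.3390383052030127 [0.4908 0.1777 0.2797]
16962 ridge [ 0.0345 -0.0009  0.0564] 0.05912448583351765 ((0.03614258021116257, -0.0009620506316423416), (0.03898723050951958, 0.03236694633960724), 0.012991796247661114)
w 5377
0.09 696 [0.6273 0.1005 0.1947] 0.19722518196124794 [0.6294 0.63   0.6288 0.6283 0.6289]
0.11 745 [0.628  0.12   0.1947] 0.1975617951851507 [0.6298 0.6301 0.6298 0.6295 0.6306]
0.13 749 [0.6281 0.14   0.1946] 0.19776388039487353 [0.6294 0.6304 0.6284 0.6303 0.6293]
0.15 744 [0.6284 0.16   0.1947] 0.19714770722791125 [0.6296 0.6302 0.6292 0.6312 0.6302]
0.17 741 [0.6287 0.18   0.1946] 0.19742457102125702 [0.6295 0.6299 0.6282 0.6293 0.6299]
0.19 739 [0.6289 0.1999 0.1946] 0.19756907608311167 [0.6296 0.6318 0.6285 0.6296 0.6301]
0.21 766 [0.629  0.2201 0.1945] 0.19717421482101594 [0.6282 0.6317 0.63   0.6293
[... 590 characters left out ...]
11 0.6303 0.6309]
0.15 52 [0.6326 0.161  0.1943] 0.19814334930779398 [0.6305 0.6303 0.6292 0.6326 0.6331]
0.17 56 [0.6333 0.1812 0.1949] 0.1988910728438006 [0.6336 0.6298 0.6346 0.6333 0.6305]
0.19 55 [0.6328 0.2012 0.1945] 0.19780399447121189 [0.6308 0.6318 0.6351 0.636  0.6331]
0.21 56 [0.6333 0.2206 0.1945] 0.19847959433685514 [0.6361 0.6294 0.6312 0.6305 0.6344]
0.23 14 [0.6344 0.2326 0.1958] 0.19827841454489026 [0.6345 0.6284 0.6305 0.6309 0.6343]
post ((0.6317698359489441, 0.2541380822658539), (0.0243296530097723, 0.020220989361405373), 81.41895294189453) 0.2022360166425491
cornice ((0.63130122423172, -0.039913833141326904), (0.2978156507015228, 0.05831770598888397), 89.38968658447266)
```

View pics/w3.png

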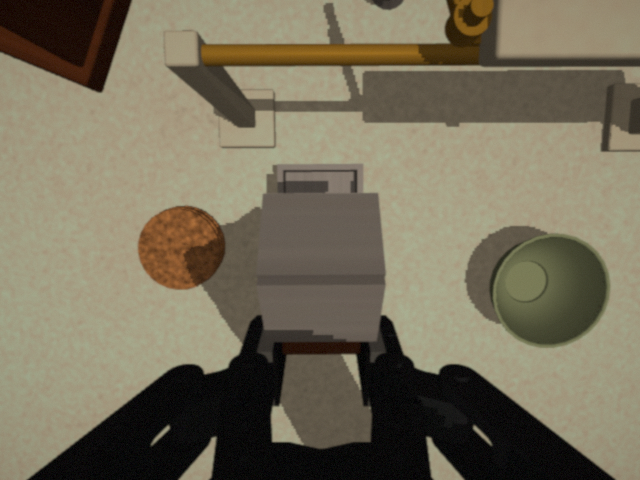

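The wrist view shows the rail at row 53, the post top at (182,48), the bowl at (550,290) and coasters at (180,247), all clear of the path. Rail axis is x≈0.6305 at y≈0.18, and the unit is yawed about −0.011. Next I'll hook on.

Run:
```python
from h import *
np.set_printoptions(precision=4,suppress=True)
t=np.radians(12); q=quat(t,-.011)
off=np.array([.0352,-.0009,.047]); 
tg=np.array([.6305,.174,.190])-off
ctrl.move_linear([.49,tg[1],tg[2]+.047],q,feed=.12)
print(ctrl.move_linear([tg[0],tg[1],tg[2]+.047],feed=.1,contact_N=8))
f0=ctrl.read_state()["wrist_force"]
print(ctrl.move_linear([tg[0],tg[1],tg[2]-.006],feed=.03,contact_N=3))
s=ctrl.read_state();print(s["time"],s["ee_pos"]-tg,s["wrist_force"]-f0,s["moment"],s["q"])
d=shot("scene"); pickle.dump(d,open("s4.pkl","wb"))
a=cv2.resize(d["img"][200:400,270:450],None,fx=3,fy=3,interpolation=cv2.INTER_CUBIC)
cv2.imwrite("pics/s4.png",a)
```

```text
False
True
12.225 [ 0.0005 -0.0001  0.0007] [4.136  0.7709 4.4653] [ 0.0781 -0.5537  0.0239] [ 0.1678  0.3803 -0.6836  1.6941  0.3992  0.9891 -2.2343]
```

View pics/s4.png

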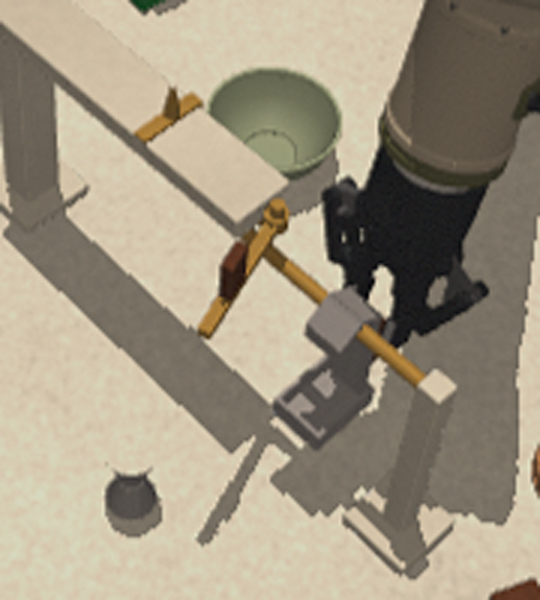

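Crop s4 shows the hook seated on the rail at (345,315), inside the gap. I'll release it, back off, and look at how it hangs.

Run:
```python
from h import *
np.set_printoptions(precision=4,suppress=True)
ctrl.ungrasp()
p=ctrl.read_state()["ee_pos"]
ctrl.move_linear([p[0]-.05,p[1],p[2]+.03],feed=.12)
t=np.radians(35);q=quat(t,-.011)
ctrl.goto([.52,.174,.215],q)
ctrl.dwell(.5)
s=ctrl.read_state();print(s["time"],s["q"])
c=shot("wrist"); pickle.dump(c,open("w5.pkl","wb")); cv2.imwrite("pics/w5.png",c["img"])
W=cloud(c);im=c["img"].astype(int);br=(im[...,2]-im[...,0]>20)&(im[...,2]>1.4*im[...,0])
m=(W[...,0]>.57)&(W[...,0]<.67)&(abs(W[...,1]-.174)<.04)&(W[...,2]>.06)&(W[...,2]<.215)
Q=W[m&br]; Q=Q[(Q[:,0]<.625)&(Q[:,2]<.17)]
n=len(Q);print("block",n,np.percentile(Q,[2,98],axis=0))
# front face & top face: fit in xz
top=Q[Q[:,2]>np.percentile(Q[:,2],98)-.004]; print("block top",np.median(top,0))
S=W[m&~br]; S=S[S[:,2]>.175]; print("hook",np.percentile(S,[1,99],axis=0))
for y in np.arange(S[:,0].min(),S[:,0].max(),.004):
    k=S[(S[:,0]>=y)&(S[:,0]<y+.004)]; 
    if len(k)>5: print(round(y+.002,3),len(k),round(np.percentile(k[:,2],90),4),np.percentile(k[:,1],[3,97]))
# front face fit
fz=np.arange(.115,.165,.005)
for z in fz:
    k=Q[(Q[:,2]>z)&(Q[:,2]<z+.005)]
    if len(k)>5: print("f",round(z+.0025,4),np.median(k[:,0]),np.percentile(k[:,1],[3,97]))
```

```text
14.5333 [ 0.2788 -0.1161 -0.802   2.1089  0.39    0.6186 -2.3867]
block 1975 [[0.5916 0.1598 0.1267]
 [0.6093 0.1873 0.1601]]
block top [0.6002 0.1738 0.1589]
hook [[0.6094 0.158  0.1759]
 [0.6502 0.1892 0.2012]]
0.61 896 0.1892 [0.1587 0.1887]
0.614 548 0.1922 [0.1585 0.1887]
0.618 566 0.195 [0.1586 0.189 ]
0.622 566 0.1977 [0.1586 0.1883]
0.626 562 0.2005 [0.1587 0.1881]
0.63 403 0.2011 [0.1586 0.1881]
0.634 191 0.2001 [0.1588 0.1888]
0.638 174 0.1974 [0.1582 0.1885]
0.642 176 0.1945 [0.1586 0.1886]
0.646 170 0.1916 [0.1582 0.1884]
0.65 103 0.1888 [0.1585 0.1886]
f 0.1225 0.5918738684272431 [0.1617 0.1841]
f 0.1275 0.5918451134813225 [0.1613 0.1857]
f 0.1325 0.5918425422560363 [0.1608 0.1862]
f 0.1375 0.5918641723803293 [0.1604 0.1854]
f 0.1425 0.5919443808174057 [0.1606 0.1864]
f 0.1475 0.5920427448415011 [0.1602 0.1865]
f 0.1525 0.5920627376473304 [0.1607 0.1867]
f 0.1575 0.6000105530540522 [0.1599 0.1873]
f 0.1625 0.5999422402130281 [0.1612 0.1853]
```

View pics/w5.png

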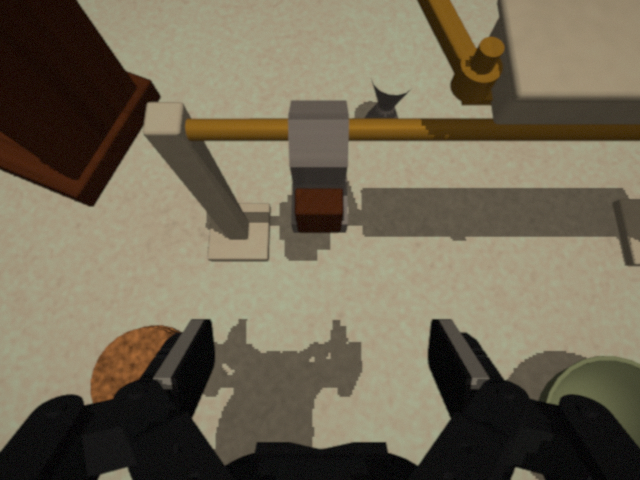

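The carrier hangs upright in the gap: roof at (318,135), block at (318,208), seat about (0.630, 0.1736, 0.189). I'll regrasp leaning 35° and slide partway, then find the mark from there.

Run:
```python
from h import *
np.set_printoptions(precision=4,suppress=True)
yaw=-.011;t=np.radians(35);q=quat(t,yaw);zt=M(q)[:,2]
seat=np.array([.6302,.1736,.189]); p=car_tcp(seat,yaw,t,.062); print(p)
ctrl.move_linear(list(p-.09*zt),q,feed=.12)
print(ctrl.move_linear(list(p),feed=.07,contact_N=8))
ctrl.grab(40)
s=ctrl.read_state();print(s["time"],s["width"],s["grasp_force"],s["wrist_force"],s["ee_pos"]-p,s["q"])
u=np.array([-.011*-1,1,0])
e=p-u*(.1736-.05)
try: print(ctrl.move_linear(list(e),feed=.06,contact_N=15))
except ctrl.MotionError as x: print(x)
s=ctrl.read_state();print(s["time"],s["width"],s["wrist_force"],s["ee_pos"]-e,s["q"])
c=shot("wrist"); pickle.dump(c,open("w6.pkl","wb")); cv2.imwrite("pics/w6.png",c["img"])
d=shot("scene"); pickle.dump(d,open("s6.pkl","wb"))
for n,v in(("w",c),("s",d)):
  W=cloud(v);im=v["img"].astype(int); br=(im[...,2]-im[...,0]>50)
  m=(W[...,0]>.59)&(W[...,0]<.68)&(abs(W[...,1])<.07)&(W[...,2]<.30)
  for lo,hi in((.248,.256),(.256,.262),(.262,.27),(.27,.29)):
    k=W[m&br&(W[...,2]>lo)&(W[...,2]<hi)]
    if len(k)>2: print(n,lo,len(k),np.median(k,0),np.percentile(k,[3,97],axis=0))
```

```text
[0.5951 0.174  0.136 ]
False
16.9167 0.33744705450622475 44.51328456401825 [-0.8683 -0.6864  2.3893] [0.     0.0001 0.0002] [ 0.216   0.2118 -0.7702  2.055   0.9101  0.5586 -2.786 ]
False
19.125 0.3372707105513553 [-0.7304  1.139   3.2651] [0.0001 0.     0.0001] [ 0.534   0.1216 -0.7759  2.1365  0.6106  0.3763 -2.3045]
w 0.248 240 [0.6327 0.0034 0.2509] [[0.6289 0.0022 0.2501]
 [0.6349 0.0046 0.2518]]
s 0.248 115 [ 0.6367 -0.0003  0.2515] [[ 0.6041 -0.0083  0.2483]
 [ 0.6583  0.0057  0.2551]]
s 0.256 10 [0.6326 0.002  0.2594] [[ 0.6279 -0.0031  0.2576]
 [ 0.635   0.0046  0.2607]]
s 0.262 12 [0.63   0.0019 0.2655] [[ 0.6256 -0.0004  0.263 ]
 [ 0.6325  0.0049  0.2692]]
s 0.27 7 [0.6285 0.001  0.2732] [[ 0.6273 -0.0004  0.2721]
 [ 0.6323  0.0023  0.2792]]
```

View pics/w6.png

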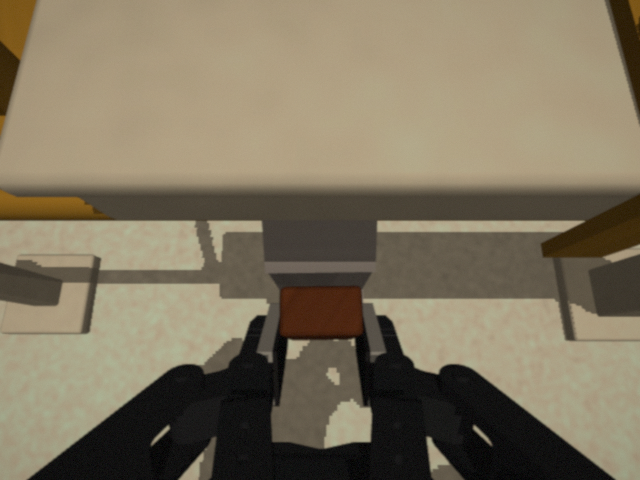

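The clip only shows at the right edge, about (600,120), so I'll slide to about y=0 and measure the clip against the carrier in the same image.

Run:
```python
from h import *
np.set_printoptions(precision=4,suppress=True)
p=ctrl.read_state()["ee_pos"]; u=np.array([.011,1,0])
print(ctrl.move_linear(list(p-u*.05),feed=.05,contact_N=15))
s=ctrl.read_state();print(s["time"],s["wrist_force"],s["ee_pos"],s["q"])
c=shot("wrist"); pickle.dump(c,open("w7.pkl","wb")); cv2.imwrite("pics/w7.png",c["img"])
W=cloud(c);im=c["img"].astype(int)
br=(im[...,2]-im[...,0]>50)&(im[...,1]-im[...,0]>20)
m=br&(W[...,0]>.59)&(W[...,0]<.67)&(abs(W[...,1])<.03)&(W[...,2]>.21)&(W[...,2]<.30)
k=W[m];print(len(k))
for lo in np.arange(.215,.285,.005):
    a=k[(k[:,2]>lo)&(k[:,2]<lo+.005)]
    if len(a)>4: print(round(lo,3),len(a),np.median(a,0),np.percentile(a[:,1],[1,99]))
dk=(im.sum(2)<250)&(im[...,2]-im[...,0]>20)
b=W[dk&(W[...,0]>.55)&(W[...,0]<.63)&(abs(W[...,1])<.04)&(W[...,2]>.1)&(W[...,2]<.175)]
print("block",len(b),np.percentile(b,[2,98],axis=0))
h=W[(W[...,0]>.6)&(W[...,0]<.66)&(abs(W[...,1])<.04)&(W[...,2]>.16)&(W[...,2]<.21)]
print("hook",len(h),np.percentile(h,[2,98],axis=0))
```

```text
False
20.375 [-0.6331 -0.5065  3.2724] [ 0.5933 -0.0001  0.1361] [ 0.6903  0.1145 -0.8035  2.1446  0.4315  0.3338 -2.0337]
9021
0.22 295 [ 0.6035 -0.0016  0.2231] [-0.0074  0.0037]
0.225 418 [ 0.6034 -0.002   0.2277] [-0.0074  0.0036]
0.23 538 [ 0.6034 -0.0017  0.2327] [-0.0075  0.0037]
0.235 678 [ 0.6035 -0.0017  0.2377] [-0.0075  0.0038]
0.24 708 [ 0.6034 -0.0018  0.2422] [-0.0076  0.0039]
0.245 1182 [ 0.6142 -0.0032  0.2479] [-0.0195  0.011 ]
0.25 5201 [ 0.6203 -0.0021  0.2508] [-0.0079  0.0039]
block 4379 [[ 0.5904 -0.0153  0.1412]
 [ 0.6078  0.013   0.1601]]
hook 4634 [[ 0.6073 -0.0168  0.1609]
 [ 0.6225  0.0151  0.1956]]
```

View pics/w7.png

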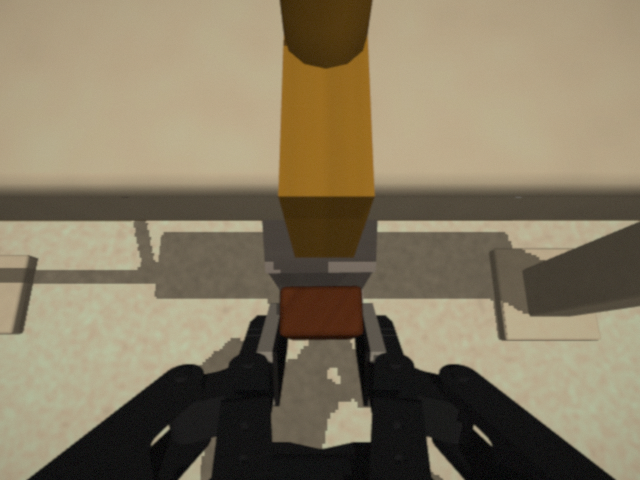

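In this view the clip, at columns 280–374, is centred about 0.9 mm to the right of the hook. I'll correct by that, release, back off, and locate the keeper.

Run:
```python
from h import *
np.set_printoptions(precision=4,suppress=True)
s=ctrl.read_state();p=s["ee_pos"];zt=M(s["eef_rot"])[:,2]
ctrl.move_linear(list(p-[0,.0009,0]),feed=.02)
ctrl.dwell(.2); ctrl.ungrasp()
ctrl.move_linear(list(p-[0,.0009,0]-.10*zt),feed=.1)
ctrl.dwell(.3)
c=shot("wrist"); pickle.dump(c,open("w8.pkl","wb"))
W=cloud(c);im=c["img"].astype(int)
br=(im[...,2]-im[...,0]>50)&(im[...,1]-im[...,0]>20)
k=W[br&(W[...,0]>.59)&(W[...,0]<.607)&(abs(W[...,1])<.03)&(W[...,2]>.222)&(W[...,2]<.244)]
print("clip",len(k),np.percentile(k[:,1],[1,99]),np.percentile(k[:,1],[1,99]).mean())
h=W[(W[...,0]>.6)&(W[...,0]<.66)&(abs(W[...,1])<.04)&(W[...,2]>.165)&(W[...,2]<.20)&(W[...,0]<.625)]
h=h[(h[:,2]<.183)];print("hook",len(h),np.percentile(h[:,1],[1,99]),np.percentile(h[:,1],[1,99]).mean())
dk=(im.sum(2)<250)&(im[...,2]-im[...,0]>20)
b=W[dk&(W[...,0]>.55)&(W[...,0]<.63)&(abs(W[...,1])<.04)&(W[...,2]>.1)&(W[...,2]<.175)]
print("block",len(b),np.percentile(b,[2,98],axis=0))
d=shot("scene"); pickle.dump(d,open("s8.pkl","wb"))
for n in("s6","s8"):
  d=pickle.load(open(n+".pkl","rb"));V=cloud(d);im=d["img"].astype(int)
  R0=(V[...,0]>.6)&(V[...,0]<.76)&(V[...,1]>.06)&(V[...,1]<.2)
  k=V[R0&(V[...,2]>.243)&(V[...,2]<.28)&(im.sum(2)<260)]
  print(n,"tab",len(k),np.percentile(k,[3,50,97],axis=0))
  a=V[R0&(abs(V[...,2]-.235)<.003)&(im[...,2]-im[...,0]>50)]
  print("arm",cv2.minAreaRect(a[:,:2].astype(np.float32)),np.percentile(a,[2,98],axis=0))
s=ctrl.read_state();print(s["time"],s["q"])
for h in(0,1):
  for yw,pos in((0,[.696,.105,.249]),(np.pi/4,[.676,.15,.249]),(np.pi/2,[.631,.171,.249])): print(h,ctrl.ik(pos,quat(0,yw,h)))
```

```text
clip 193 [-0.007   0.0032] -0.0019317208745724941
hook 672 [-0.0169  0.0144] -0.0012893767286786505
block 1872 [[ 0.5897 -0.0153  0.1286]
 [ 0.6071  0.0125  0.1603]]
s6 tab 129 [[0.6336 0.1075 0.2436]
 [0.6955 0.1263 0.2656]
 [0.7047 0.1314 0.2728]]
arm ((0.6790198683738708, 0.11954499781131744), (0.11030446738004684, 0.014193820767104626), 15.018317222595215) [[0.629  0.104  0.2323]
 [0.7303 0.1385 0.2377]]
s8 tab 112 [[0.6339 0.1071 0.2441]
 [0.6952 0.1267 0.265 ]
 [0.7049 0.1315 0.2725]]
arm ((0.677395224571228, 0.11957036703824997), (0.11190363019704819, 0.013379435986280441), 15.61756420135498) [[0.6285 0.1045 0.2321]
 [0.7304 0.1384 0.2379]]
23.0167 [ 0.7638 -0.2136 -0.7514  2.1654 -0.2516  0.5312 -1.426 ]
0 [ 0.3521  0.7964 -1.1325  1.0512  0.707   1.6548 -2.1275]
0 [ 0.3119  0.7794 -1.15    1.0933  0.6987  1.6427 -1.4224]
0 [ 0.1818  0.5581 -0.7922  1.2345  0.3876  1.4996 -0.5575]
1 [ 0.3915  0.8696 -1.2929  1.0489  0.8361  1.7112  0.9615]
1 [ 0.3481  0.8471 -1.2923  1.0913  0.8124  1.6938  1.6699]
1 [-1.0345  0.7907  1.3536  1.2999 -0.768   1.6114 -2.9485]
```

The carrier hangs within about 0.6 mm of the mark. The keeper stands about 15° short of its open stop, with its tab near (0.694, 0.123). I'll look from above for exact tab and hinge positions.

Run:
```python
from h import *
np.set_printoptions(precision=4,suppress=True)
p=ctrl.read_state()["ee_pos"]
ctrl.move_linear([p[0]-.02,p[1],.36],feed=.15)
a=np.radians(15.3)
ctrl.goto([.66,.115,.37],quat(0,a))
c=shot("wrist"); pickle.dump(c,open("w9.pkl","wb"))
V=cloud(c);im=c["img"].astype(int)
R0=(V[...,0]>.6)&(V[...,0]<.76)&(V[...,1]>.06)&(V[...,1]<.2)
k=V[R0&(V[...,2]>.265)&(V[...,2]<.278)&(im.sum(2)<300)]
print("tab top",len(k),cv2.minAreaRect(k[:,:2].astype(np.float32)),np.median(k,0))
b=V[R0&(abs(V[...,2]-.235)<.003)&(im[...,2]-im[...,0]>50)]
print("arm",len(b),cv2.minAreaRect(b[:,:2].astype(np.float32)))
b=V[R0&(V[...,2]>.240)&(V[...,2]<.262)&(im[...,2]-im[...,0]>50)&(V[...,0]<.65)]
if len(b)>5: print("knob",len(b),cv2.minEnclosingCircle(b[:,:2].astype(np.float32)),np.median(b,0))
s=ctrl.read_state();print(s["time"],s["q"],np.linalg.inv(c["world_to_cam"])[:3,3])
for y,pos in((a,[.694,.123,.249]),(np.pi/4,[.677,.152,.249]),(np.pi/2,[.631,.171,.249])): print(ctrl.ik(pos,quat(0,y)))
```

```text
Traceback (most recent call last):
workcell.MotionError: the arm cannot follow that straight line within its joint ranges
```

Run:
```python
from h import *
np.set_printoptions(precision=4,suppress=True)
a=np.radians(15.3)
p=ctrl.read_state()["ee_pos"];print(p)
ctrl.goto([.47,.05,.37],quat(np.radians(12),a))
ctrl.goto([.66,.115,.37],quat(0,a))
c=shot("wrist"); pickle.dump(c,open("w9.pkl","wb"))
V=cloud(c);im=c["img"].astype(int)
R0=(V[...,0]>.6)&(V[...,0]<.76)&(V[...,1]>.06)&(V[...,1]<.2)
k=V[R0&(V[...,2]>.265)&(V[...,2]<.278)&(im.sum(2)<300)]
print("tab top",len(k),cv2.minAreaRect(k[:,:2].astype(np.float32)),np.median(k,0)) if len(k)>4 else 0
b=V[R0&(abs(V[...,2]-.235)<.003)&(im[...,2]-im[...,0]>50)]
print("arm",len(b),cv2.minAreaRect(b[:,:2].astype(np.float32)))  if len(b)>4 else 0
b=V[R0&(V[...,2]>.240)&(V[...,2]<.262)&(im[...,2]-im[...,0]>50)&(V[...,0]<.65)]
if len(b)>5: print("knob",len(b),cv2.minEnclosingCircle(b[:,:2].astype(np.float32)),np.median(b,0))
s=ctrl.read_state();print(s["time"],s["q"],np.linalg.inv(c["world_to_cam"])[:3,3])
for y,pos in((a,[.694,.123,.249]),(np.pi/4,[.677,.152,.249]),(np.pi/2,[.631,.171,.249])): print(ctrl.ik(pos,quat(0,y)))
```

```text
[ 0.5359 -0.0003  0.2178]
tab top 589 ((0.6925356984138489, 0.12298771739006042), (0.02418339066207409, 0.009989846497774124), 17.563379287719727) [0.6935 0.1232 0.2704]
arm 1059 ((0.6781126856803894, 0.11661967635154724), (0.1109369620680809, 0.013858727179467678), 15.988000869750977)
knob 137 ((0.6310890913009644, 0.10320408642292023), 0.007235925178974867) [0.6304 0.1033 0.2485]
24.8667 [ 0.2612  0.6378 -1.0039  0.9089  0.545   1.8133 -1.7967] [0.7403 0.1366 0.5042]
[ 0.2724  0.7366 -0.9735  1.0508  0.5894  1.611  -1.8325]
[ 0.2789  0.7457 -1.0629  1.0898  0.6354  1.6182 -1.394 ]
[ 0.3672  0.7333 -1.2285  1.2253  0.6829  1.6111 -0.7237]
```

Tab top is at (0.6927, 0.1230), hinge (0.6308, 0.1034), angle about 17.5°. I'll grip the tab and follow the arc to the closed stop.

Run:
```python
from h import *
np.set_printoptions(precision=4,suppress=True)
pv=np.array([.6308,.1034]); r=.065
def wp(deg,z=.249):
    a=np.radians(deg); return [pv[0]+r*np.cos(a),pv[1]+r*np.sin(a),z],quat(0,a)
p,q=wp(17.5,.30); ctrl.goto(p,q)
p,_=wp(17.5); print("contact",ctrl.move_linear(p,q,feed=.06,contact_N=8))
ctrl.grab(25)
s=ctrl.read_state();print(s["time"],s["width"],s["grasp_force"],s["wrist_force"])
f0=s["wrist_force"]
for a in list(np.arange(25.5,88,8))+[89.4,91,92.5]:
    p,q=wp(a); hit=ctrl.move_linear(p,q,feed=.05,contact_N=15)
    s=ctrl.read_state(); print(round(a,1),hit,round(s["time"],2),s["wrist_force"]-f0,s["moment"][2].round(3),s["width"].round(3))
    if hit: break
d=shot("scene"); pickle.dump(d,open("s10.pkl","wb"))
```

```text
contact False
26.95 0.10967276240352074 25.361211597919464 [-0.2132  2.5698 -0.3365]Traceback (most recent call last):
  File "<stdin>", line 13, in <module>
AttributeError: 'float' object has no attribute 'round'
```

Run:
```python
from h import *
np.set_printoptions(precision=4,suppress=True)
pv=np.array([.6308,.1034]); r=.065
def wp(deg,z=.249):
    a=np.radians(deg); return [pv[0]+r*np.cos(a),pv[1]+r*np.sin(a),z],quat(0,a)
f0=np.array([-.2,2.57,-.34])
for a in list(np.arange(33.5,88,8))+[89.4,91,92.5]:
    p,q=wp(a); hit=ctrl.move_linear(p,q,feed=.05,contact_N=15)
    s=ctrl.read_state(); print(round(a,1),hit,round(s["time"],2),s["wrist_force"]-f0,round(s["moment"][2],3),round(s["width"],3))
    if hit: break
d=shot("scene"); pickle.dump(d,open("s10.pkl","wb"))
```

```text
33.5 False 27.62 [-0.1668  3.2795  1.0619] -0.234 0.11
41.5 False 27.95 [0.1202 3.5766 0.5234] -0.221 0.112
49.5 False 28.28 [0.5386 3.8104 0.7385] -0.187 0.114
57.5 False 28.62 [-0.5623  4.9682 -0.0981] -0.21 0.113
65.5 False 28.95 [-1.4902  5.4183 -0.1418] -0.148 0.114
73.5 False 29.28 [-0.7908  6.6529  0.1361] -0.173 0.113
81.5 False 29.62 [-1.7505  5.5741  0.1729] -0.111 0.114
89.4 False 29.94 [-2.8633  6.5513 -0.3104] -0.073 0.109
91 False 30.19 [ 4.6475  8.0642 -2.3968] -0.597 0.107
92.5 False 30.44 [11.6197 10.3724 -3.9844] -0.856 0.115
```

The force rise at 91–92.5° shows the stop was reached. I'll release, retreat, and verify.

Run:
```python
from h import *
np.set_printoptions(precision=4,suppress=True)
ctrl.ungrasp()
p=ctrl.read_state()["ee_pos"]
ctrl.move_linear([p[0],p[1],.36],feed=.1)
c=shot("wrist"); pickle.dump(c,open("w11.pkl","wb"))
ctrl.goto([.45,.12,.38],quat(np.radians(12),.3))
ctrl.dwell(.5)
d=shot("scene"); pickle.dump(d,open("s11.pkl","wb"))
a=cv2.resize(d["img"][160:400,230:450],None,fx=2.5,fy=2.5,interpolation=cv2.INTER_CUBIC)
cv2.imwrite("pics/s11.png",a)
for n,v in(("w",c),("s",d)):
  V=cloud(v);im=v["img"].astype(int)
  R0=(V[...,0]>.59)&(V[...,0]<.67)&(V[...,1]>.09)&(V[...,1]<.23)
  k=V[R0&(V[...,2]>.265)&(V[...,2]<.278)&(im.sum(2)<300)]
  b=V[R0&(abs(V[...,2]-.235)<.003)&(im[...,2]-im[...,0]>50)]
  for x in(k,b):
    if len(x)>4: print(n,len(x),cv2.minAreaRect(x[:,:2].astype(np.float32)))
print(ctrl.read_state()["time"])
```

```text
w 572 ((0.6302400827407837, 0.16928784549236298), (0.023823050782084465, 0.00994893629103899), 89.4518814086914)
w 991 ((0.6316925287246704, 0.15060541033744812), (0.1162821352481842, 0.01620546728372574), 87.24409484863281)
s 57 ((0.6319616436958313, 0.17140226066112518), (0.022452110424637794, 0.009862499311566353), 84.99319458007812)
s 168 ((0.630304217338562, 0.15358702838420868), (0.013570265844464302, 0.1134512647986412), 0.8694509863853455)
34.1083
```

View pics/s11.png

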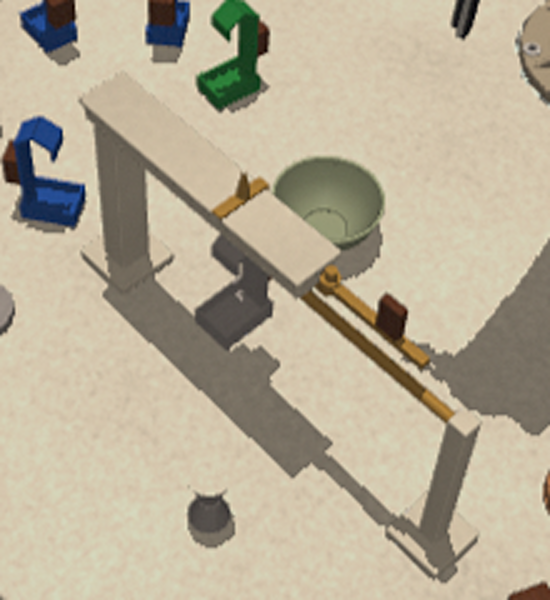

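The picture shows the carrier hanging under the clip at (240,290). The keeper is closed along the rail, with its tab at (392,315) and its angle at 89.45°, matching the rail direction. The bystanders look undisturbed, so I'm handing in.

```bash
python3 -c "
from workcell import ctrl
print(ctrl.finish_job())"
```

```text
the job is handed in; nothing more can be done
None
```

The steel carrier hangs free under the mark, centred to within about 1 mm, and the keeper is turned to its closed stop over the gap; I handed the job in after about 34 s of robot time.

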